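# Load a milling blank through a spring-return gate

## Task

Lay the blue blank flat in the matching cavity of the grey loader, on the white prongs, and let go of it. Then pull the sprung gate (red knob) out to its stop, so that the blank drops flat onto the yellow tray floor, ease the gate fully home without letting it snap back, and let go. Leave the white blank, the timer and the bottle where they are.

Things in the scene. Friction and masses are not known exactly. Their poses are not given: they have to be found in the camera images.
- blue_blank: blue block, 40 (own x) x 65 (own y) x 12 mm high, about 30 to 55 g, lying flat on the table; origin at the centre of its underside, z up
- white_blank: ivory-white block of the same size, a bystander; origin at the centre of its underside
- timer: yellow-green kitchen-style timer, 60 x 70 x 18 mm, a bystander; origin at the centre of its underside
- bottle: small amber bottle, 34 mm across, 75 mm tall, standing, a bystander; origin at the centre of its underside
- loader: fixed grey loader on the table, 112 mm long (own x, -45 to 67), 80 mm wide (y), 26 mm high. Origin at table height; own -x (roughly towards the robot) is the pull direction, z up. From its top a rectangular cavity, 71 (x) x 46 (y) mm, centred at x = 20, y = 0, goes down to the tray floor; the gate's prongs cross it as a false floor. Slippery inside
- gate (a joint): travel of the gate in m: 0 home, 0.080 pulled fully out to its stop along the loader's -x. A spring pulls it home: 4 N at home, 9 N at the stop. Two white prongs, each 11 mm wide, 4 mm thick, tops 21 mm above the table, with a 19 mm gap between; they leave the cavity only in the last 8 mm of travel, then the blank drops
- cavity (a point): centre of the cavity at the height of the prongs' tops, 21 mm above the table and 5 mm below the loader's top; fixed, axes as the loader. A blank laid here, its long side along the loader's x, stands 7 mm out of the cavity
- knob (a point): centre of the round red knob, 24 mm across and 24 mm high (44 to 68 mm above the table), on a 14 mm thick stem standing on the gate's white crossbar (top 24 mm above the table); 85 mm from the cavity's centre at home; moves with the gate
- tray (a point): centre of the yellow tray floor at the bottom of the cavity, 4 mm above the table, 17 mm below the prongs' tops; axes as the loader; visible between the prongs
Not all that is in view belongs to the job. Several things look just like the blue_blank: the one meant starts farthest from the robot's base.

How it is judged:
By the outcome, as a careful person would: the job done as asked, in the order asked, and still so for the second after the job is handed in, with the robot touching nothing.
It also fails if it takes over 54 s, if anything falls off the work surface, if the arm or the gripper's body presses on something with over 40 N, if the wrist force passes 120 N, or if a joint passes its speed limit or range.

## Robot

A 6-joint arm with a two-finger parallel gripper is mounted at the origin on the work surface. World frame = base frame: x ahead of the robot, y to its left, z up, the work surface at z = 0. Lengths are in mm, angles in rad, forces in N, time in s.
With the tool pointing down it reaches from about 350 to 875 mm from the base axis. Payload 4.2 kg.
Tool frame: the origin (TCP) lies at the very end of the fingers, on their centre line; the grasp point (between the pads) lies 19 mm behind it; z points along the fingers, y is the line along which they close (so a half turn about z gives the same grasp; the last joint's range is limited). The gripper opens to 85 mm and grips with 20 to 120 N. Pads are 22 mm wide; open, the fingers measure 114 mm over their backs; the gripper's body (76 mm by 85 mm) begins 54 mm behind the grasp point. The pads swing forward as they close: fully open they stand 13 mm farther back than shut.
Start: joints at [-0.849, 0.385, 0.008, 0, -1.194, -0.259], TCP at [279.046, -559.225, 202.812] pointing down, gripper open.
Joint ranges: [-3.14, 3.14], [-1.21, 2.06], [-1.07, 1.41], [-3.16, 2.05], [-2.99, -0.16], [-3.1, 3.1]. Speed limits (rad/s): [2.79, 2.79, 3.14, 3.14, 3.14, 3.14].

## Interface

Orientations are given as a unit quaternion [x, y, z, w].
In Python, from bench import read_state, get_image, get_calibration, job_done gives the robot as it stands.
- The arm moves only by the shell command python3 -m creep 'ROWS'. ROWS is a JSON object of lists of equal length, an entry for each row: "translation": the shift along the world's x, y, z in cm, a list of three; "delta_rot": the turn, a rotation vector about the world's x, y, z in degrees, a list of three; "hand": the finger opening in cm, from 0 to 8.54. A call has 1 to 8 rows; each row is the pose to reach, as a shift and turn from the pose commanded when the call began; what a row does not reach only later rows make up. A row lasts 1/8 s, in which the tool goes at most 62.5 mm and 10.7 degrees, less where a joint would pass 70% of its speed; a pose out of reach is approached as far as the arm can. A call with a gripper value outside its range is refused whole. The fingers move at their own pace and stop on an object; the grip force is fixed at half the most. Time passes only in rows, so rows that repeat a pose let the fingers close. It gives the time, the measured TCP pose, the force, the opening and the grip force at its end, in the units of the state.
- read_state(): the state, without advancing time (a new reading comes with each control period).
- get_image(name): name is "scene" or "top" or "wrist"; returns (picture, depth): 480x640x3 uint8, red, green, blue; 480x640 float32, mm along the optical axis (not along the pixel's ray), 0 where there is no reading.
- get_calibration(name): a dict with "intrinsics" (3x3 intrinsics, pixels), "xyz" and "attitude" of the camera in the world. Camera axes: x right, y down, z forward; pixel columns grow to the right and rows downward; lengths in mm; the calibration is good to about 2 mm. The wrist camera is an equidistant fisheye: a pixel r from the principal point sees the ray r / f radians off the axis. A picture is of the moment at which its call begins: read the wrist's pose just before it. get_calibration takes no time and is no camera call; for the wrist camera it gives the pose at the moment of the call.
- job_done(): hands the job in; it is judged then, once.
The state is a dict: "clock": time; "joints": joint angles; "joint_vel": joint speeds; "joint_efforts": joint torques, N m; "position": TCP position; "ee_rot": TCP orientation; "contact_force": force on the tool from outside, world axes, zero at the start; "wrist_torque": the same for the moment, N m; "gripper_width": finger opening in mm; "grasp_force": force on a finger pad.
Only numpy, scipy, OpenCV 4.12 (cv2) and the standard library are available. Lean on these libraries where they do the work, as an engineer would, in place of code of your own. Each camera call takes 0.05 s, during which the arm holds its last target. There are 200 camera calls.

## Working session

There is one attempt and no reset: what is moved stays moved. The work goes in short steps, Python scripts to look and compute and a shell command to move; the robot and the scene stay as the last step left them, time stands still between calls to the robot, and variables do not carry over. Pictures are saved under pics/ and viewed, at most 10 in all, crops included, and the job is handed in when it is done.

```bash
mkdir -p pics; ls; cat > h.py <<'E'
import numpy as np,cv2
from scipy.spatial.transform import Rotation as R
from bench import *
def grab(n,tag):
    c=get_calibration(n); p,d=get_image(n)
    cv2.imwrite(f'pics/{tag}.png',p[:,:,::-1]); np.savez(f'pics/{tag}.npz',p=p,d=d,K=c['intrinsics'],t=c['xyz'],q=np.array(c['attitude'],float))
def load(tag): return np.load(f'pics/{tag}.npz')
def rot(q): return R.from_quat(q).as_matrix() if q.size==4 else q
def ray(f,u,v):
    K=f['K']; return rot(f['q'])@np.array([(u-K[0,2])/K[0,0],(v-K[1,2])/K[1,1],1])
def onz(f,u,v,z):
    r=ray(f,u,v); return f['t']+r*(z-f['t'][2])/r[2]
def dep(f,u,v): return f['t']+ray(f,u,v)*f['d'][int(round(v)),int(round(u))]
E
python3 - <<'E'
from h import *
grab('scene','s0');grab('top','t0')
for n in('scene','top'):print(n,get_calibration(n))
s=read_state();print(s['clock'],s['position'],s['ee_rot'],s['gripper_width'])
E
```

```text
pics
scene {'intrinsics': array([[448.77340379,   0.        , 313.56251629],
       [  0.        , 448.77340379, 240.58517993],
       [  0.        ,   0.        ,   1.        ]]), 'xyz': array([ 840.55227989, -402.55411781,  694.0671631 ]), 'attitude': array([ 0.89269058,  0.30176907, -0.10559311, -0.31763036])}
top {'intrinsics': array([[559.32692955,   0.        , 327.47389357],
       [  0.        , 559.32692955, 245.63317085],
       [  0.        ,   0.        ,   1.        ]]), 'xyz': array([ 406.58588051,  -16.90262627, 1040.47665202]), 'attitude': array([-0.7019304 ,  0.70970393, -0.03590665,  0.04821582])}
0.1 [ 278.8262066  -558.73767026  201.84804232] [-2.29257327e-01  9.73365390e-01  9.16318851e-04 -2.36758233e-04] 85.44987348302135
```

View pics/t0.png

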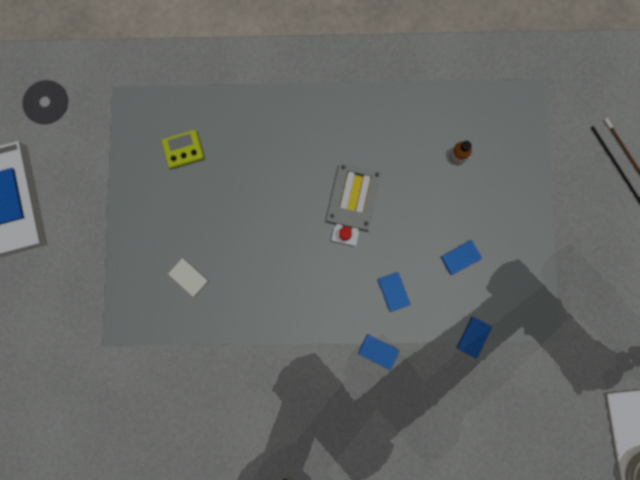

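View pics/s0.png

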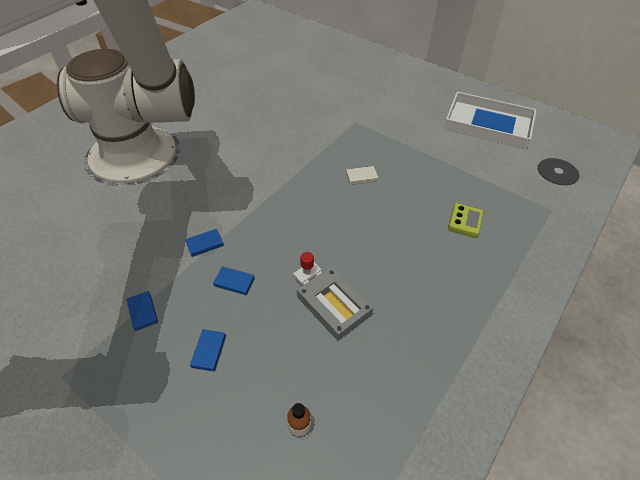

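The top view shows four blue blocks at (394,292), (461,257), (379,351) and (475,337), plus a blue item in a white box at (8,196). The loader is at (353,198) with its red knob at (345,233). The scene view shows the same layout. Next I'll measure all the blue items and the loader.

```bash
python3 - <<'E'
from h import *
f=load('t0');p=f['p'];hsv=cv2.cvtColor(p,cv2.COLOR_RGB2HSV)
def blobs(m,z,name,f=f,amin=60):
    n,l,s,c=cv2.connectedComponentsWithStats(m.astype(np.uint8))
    for i in range(1,n):
        if s[i,4]<amin: continue
        ys,xs=np.where(l==i)
        w=np.array([onz(f,x,y,z)[:2] for x,y in zip(xs,ys)],np.float32)
        r=cv2.minAreaRect(w); b=cv2.boxPoints(r)
        e=max([b[1]-b[0],b[2]-b[1]],key=np.linalg.norm)
        zz=np.median([dep(f,x,y)[2] for x,y in zip(xs,ys)])
        print(name,c[i].round(1),'ctr',w.mean(0).round(1),np.round(r[0],1),'size',np.round(r[1],1),'long ang',round(np.degrees(np.arctan2(e[1],e[0]))%180,1),'dist',round(float(np.hypot(*w.mean(0)))),'z',zz.round(1))
H,S,V=[hsv[:,:,i].astype(int) for i in range(3)]
blobs((H>100)&(H<125)&(S>150),12,'blue')
blobs(((H<6)|(H>174))&(S>180)&(V>90),68,'red')
blobs((H>20)&(H<30)&(S>150)&(V>100),4,'yel')
im=cv2.imread('pics/t0.png')
a=cv2.resize(im[150:260,305:405],None,fx=5,fy=5,interpolation=cv2.INTER_CUBIC)
cv2.imwrite('pics/c1.png',a)
a=cv2.resize(im[230:370,350:500],None,fx=4,fy=4,interpolation=cv2.INTER_CUBIC)
cv2.imwrite('pics/c2.png',a)
E
```

```text
blue [  8.7 197.2] ctr [629.4 602.5] [633.3 605.8] size [98.5 42.6] long ang 12.5 dist 871 z 13.1
blue [460.8 257.3] ctr [ 505.2 -244.7] [ 505.3 -244.6] size [36.9 63.3] long ang 117.8 dist 561 z 11.9
blue [393.5 291.4] ctr [ 443.9 -119.5] [ 444.  -119.5] size [61.4 37.5] long ang 19.4 dist 460 z 11.7
blue [474.  337.1] ctr [ 359.9 -262.8] [ 359.9 -262.8] size [39.1 62.5] long ang 152.3 dist 446 z 12.0
blue [378.4 351.8] ctr [335.3 -89.7] [335.6 -89.4] size [62.9 36.9] long ang 63.2 dist 347 z 11.8
red [344.9 232.7] ctr [545.4 -31.3] [545.9 -30.6] size [15.8 19.5] long ang 179.2 dist 546 z 67.7
yel [354.7 192.2] ctr [631.7 -51.9] [631.9 -51.9] size [14.4 65.8] long ang 166.3 dist 634 z 4.3
```

View pics/c1.png

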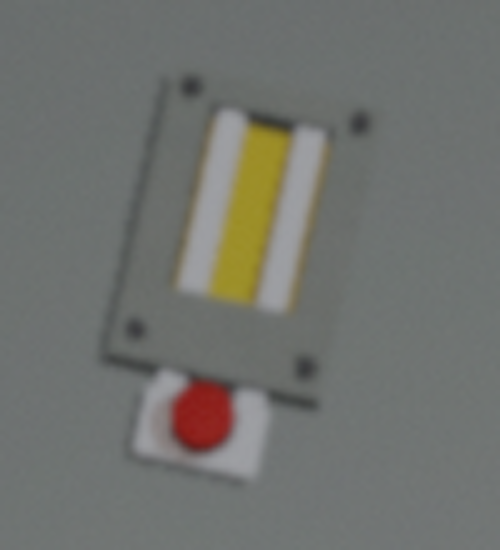

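View pics/c2.png

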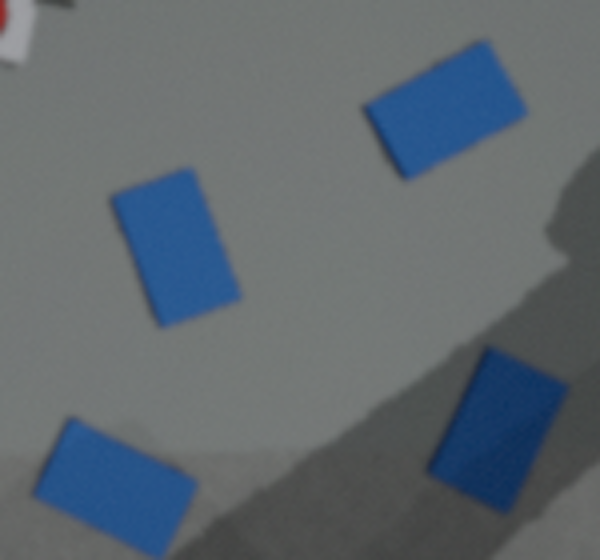

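Blue lookalikes in the top view: (461,257) at 561 mm, (394,292) at 460 mm, (474,337) at 446 mm and (378,352) at 347 mm. The item at (8,197) sits in a box and measures over 98 mm, so it isn't a blank. **The one meant is (461,257)**, the farthest of the true-size blocks. In the c2 crop it is the upper-right block at (445,110). Next comes the loader pose from both cameras, using the c1 screws at (191,86), (360,123), (136,328) and (306,368).

```bash
python3 - <<'E'
from h import *
f=load('t0')
def C(x,y,z): return onz(f,305+(x+.5)/5-.5,150+(y+.5)/5-.5,z)[:2]
s=[C(*a,26) for a in[(191,86),(360,123),(136,328),(306,368)]]
s=np.array(s);print('screw ctr',s.mean(0),'x dirs',[np.degrees(np.arctan2(*(d[::-1]))) for d in (s[0]-s[2],s[1]-s[3])],[np.degrees(np.arctan2(*(d[::-1]))) for d in (s[0]-s[1],s[2]-s[3])], np.linalg.norm(s[0]-s[2]),np.linalg.norm(s[0]-s[1]))
kn=C(203,416,68);print('knob',kn)
cv=np.array([C(*a,21) for a in[(220,105),(331,128),(175,292),(293,313)]]);print('prong rect ctr',cv.mean(0),np.linalg.norm(cv[0]-cv[2]),np.linalg.norm(cv[0]-cv[1]))
cv=cv.mean(0)
print('ctr-knob',np.linalg.norm(cv-kn),np.degrees(np.arctan2(*((cv-kn)[::-1]))))
# cross-check in scene camera
g=load('s0');hsv=cv2.cvtColor(g['p'],cv2.COLOR_RGB2HSV);H,S,V=[hsv[:,:,i].astype(int) for i in range(3)]
def blob(m,z,near):
    n,l,s,c=cv2.connectedComponentsWithStats(m.astype(np.uint8));i=1+np.argmin(np.linalg.norm(c[1:]-near,axis=1)+1000*(s[1:,4]<50))
    ys,xs=np.where(l==i);w=np.array([onz(g,x,y,z)[:2] for x,y in zip(xs,ys)],np.float32);r=cv2.minAreaRect(w);print(c[i],w.mean(0),r)
m=(H>100)&(H<125)&(S>150)
blob(m&(V>np.percentile(V[m],50)),12,(208,350)); blob(m,12,(494,121))
im=cv2.imread('pics/s0.png')
cv2.imwrite('pics/c3.png',cv2.resize(im[240:345,285:385],None,fx=5,fy=5,interpolation=cv2.INTER_CUBIC))
E
```

```text
screw ctr [622.05061364 -50.18088152] x dirs [np.float64(-13.26525642511544), np.float64(-13.29542436006611)] [np.float64(76.51646716103116), np.float64(75.84143361260769)] 93.34376958596383 64.16245364419726
knob [545.30872005 -31.86207205]
prong rect ctr [629.30466604 -52.85676602] 72.74748096110838 42.22133553480545
ctr-knob 86.57999837459175 -14.033487627962524
[207.04501217 348.80900243] [ 506.05063 -247.37297] ((505.5323791503906, -246.51466369628906), (37.684688568115234, 63.16018295288086), 27.77158546447754)
[493.60930233 120.6       ] [629.6789 623.1313] ((629.393310546875, 623.617431640625), (98.52386474609375, 67.89952850341797), 14.320101737976074)
```

View pics/c3.png

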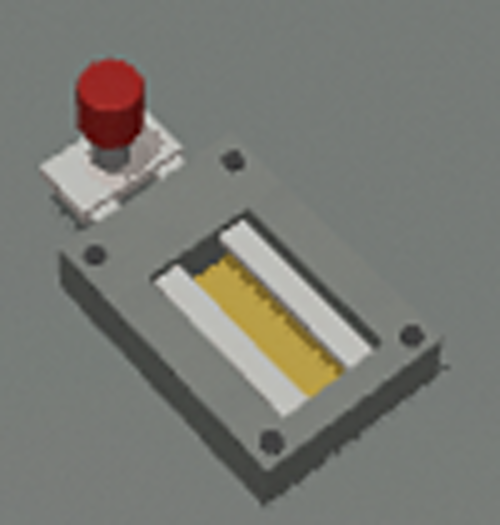

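The crop shows the screws at (95,254), (233,160), (412,336) and (271,441), and the knob top at (111,80).

```bash
python3 - <<'E'
from h import *
f=load('s0')
def C(x,y,z): return onz(f,285+(x+.5)/5-.5,240+(y+.5)/5-.5,z)[:2]
s=np.array([C(*a,26) for a in[(95,254),(233,160),(412,336),(271,441)]])
m=s.mean(0);print(m, [np.degrees(np.arctan2(*(d[::-1]))) for d in (s[3]-s[0],s[2]-s[1])],m+9*np.array([.9724,-.2334]))
k=C(111,80,68);print('knob',k)
c=np.array([C(*a,26) for a in[(152,279),(248,211),(380,344)]]);print('cav',(c[0]+c[2])/2)
E
```

```text
[621.01373274 -49.72726018] [np.float64(-13.651214021730258), np.float64(-13.691979855246064)] [629.76533274 -51.82786018]
knob [544.88129368 -30.5473447 ]
cav [628.69785025 -52.42998679]
```

```bash
python3 -m creep '{"translation":[[5,7,-2],[10,14,-4],[15,21,-6],[19,26,-8],[22.63,31.39,-11],[22.63,31.39,-13],[22.63,31.39,-14],[22.63,31.39,-14]],"delta_rot":[[0,0,10.6],[0,0,21.2],[0,0,31.8],[0,0,42.4],[0,0,53],[0,0,63.6],[0,0,74.2],[0,0,84.8]],"hand":[5.4,5.4,5.4,5.4,5.4,5.4,5.4,5.4]}'
python3 -m creep '{"translation":[[0,0,-2],[0,0,-3],[0,0,-3],[0,0,-3]],"delta_rot":[[0,0,6.5],[0,0,6.5],[0,0,6.5],[0,0,6.5]],"hand":[5.4,5.4,5.4,5.4]}'
python3 - <<'E'
from h import *
s=read_state();print(s['position'],R.from_quat(s['ee_rot']).as_matrix().round(3),s['contact_force'])
p=np.load('pics/t0.npz')
c=get_calibration('wrist');print(c['intrinsics'],c['xyz'])
grab('wrist','w1')
E
```

```text
clock: 1.1
position: [504.6, -242.8, 59.8]
ee_rot: [0.828, -0.56, -0.003, 0.001]
contact_force: [-0.8, -0.5, 1.3]
gripper_width: 53.9
grasp_force: 0.0
clock: 1.6
position: [505.7, -245.6, 33.3]
ee_rot: [0.856, -0.517, 0.0, -0.0]
contact_force: [0.1, -0.6, 0.2]
gripper_width: 54.0
grasp_force: 0.0
[ 505.67755159 -245.6156352    33.30211154] [[ 0.466 -0.885  0.001]
 [-0.885 -0.466 -0.   ]
 [ 0.001 -0.001 -1.   ]] [ 0.12203185 -0.58195525  0.1988899 ]
[[371.64829954   0.         315.99748785]
 [  0.         371.64829954 231.33682197]
 [  0.           0.           1.        ]] [ 542.2204855  -314.87891914  202.90982209]
```

View pics/w1.png

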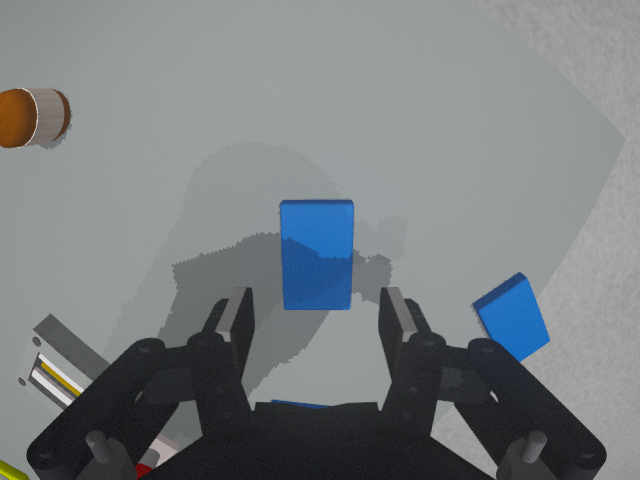

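The wrist view shows the blue blank at (317,255), centred and square between the pads. Next is the descent and grip.

```bash
python3 -m creep '{"translation":[[0,0,-1],[0,0,-2],[0,0,-2.8],[0,0,-2.8],[0,0,-2.8],[0,0,-2.8],[0,0,-2.8],[0,0,-2.8]],"delta_rot":[[0,0,0],[0,0,0],[0,0,0],[0,0,0],[0,0,0],[0,0,0],[0,0,0],[0,0,0]],"hand":[5.4,5.4,5.4,5.4,3,3,3,3]}'
python3 -m creep '{"translation":[[0,0,0.5],[0,0,2],[0,0,4],[0,0,7],[0,0,7],[0,0,7]],"delta_rot":[[0,0,0],[0,0,0],[0,0,0],[0,0,0],[0,0,0],[0,0,0]],"hand":[3,3,3,3,3,3]}'
python3 - <<'E'
from h import *
grab('wrist','w2')
f=load('w2')
im=cv2.imread('pics/w2.png');cv2.imwrite('pics/c4.png',cv2.resize(im[180:400,200:430],None,fx=2.5,fy=2.5))
E
```

```text
clock: 2.65
position: [505.5, -245.3, 5.0]
ee_rot: [0.856, -0.516, 0.0, -0.0]
contact_force: [0.1, -1.1, -0.3]
gripper_width: 30.1
grasp_force: 0.0
clock: 3.4
position: [505.2, -245.2, 75.3]
ee_rot: [0.856, -0.517, 0.0, -0.0]
contact_force: [-0.5, -0.1, -0.3]
gripper_width: 29.7
grasp_force: 0.0
```

View pics/c4.png

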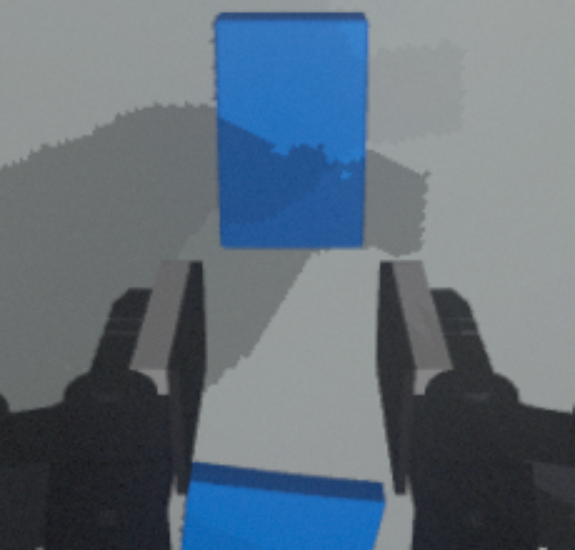

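The fingers closed above the blank, and it still lies at crop (292,130). I'll measure the fingertip height with the wrist depth image, and check whether the blank moved.

```bash
cat >> h.py <<'E'
def fray(f,u,v):
    K=f['K'];a=(u-K[0,2])/K[0,0];b=(v-K[1,2])/K[1,1];t=np.hypot(a,b);s=np.sin(t)/t if t else 1
    return np.array([a*s,b*s,np.cos(t)])
def wdep(f,u,v):
    r=fray(f,u,v);d=f['d'][int(round(v)),int(round(u))];return f['t']+rot(f['q'])@(r*d/r[2])
def wonz(f,u,v,z):
    r=rot(f['q'])@fray(f,u,v);return f['t']+r*(z-f['t'][2])/r[2]
E
python3 - <<'E'
from h import *
for t,tz in(('w1',33.3),('w2',75.3)):
    f=load(t);hsv=cv2.cvtColor(f['p'],cv2.COLOR_RGB2HSV);m=((hsv[:,:,0]>100)&(hsv[:,:,0]<125)&(hsv[:,:,1]>150)).astype(np.uint8)
    n,l,s,c=cv2.connectedComponentsWithStats(m);i=1+np.argmin(np.linalg.norm(c[1:]-(316,240),axis=1))
    ys,xs=np.where(l==i);w=np.array([wonz(f,x,y,12)[:2] for x,y in zip(xs,ys)],np.float32);print(t,cv2.minAreaRect(w))
    # finger points: within region around the fingers, height rel to TCP
    P=[]
    for v in range(270,400,2):
        for u in list(range(210,440,2)):
            if f['d'][v,u]>0:
                q=wdep(f,u,v)
                if q[2]>tz-25 and q[2]>16: P.append((q[2]-tz,u,v))
    P.sort();print(np.round(P[:6],1),np.round(np.percentile([p[0] for p in P],[1,3,5]),1))
E
```

```text
w1 ((506.5292663574219, -247.78225708007812), (39.067691802978516, 65.27510833740234), 27.695629119873047)
[[ 30.7 380.  294. ]
 [ 30.8 254.  314. ]
 [ 31.  252.  296. ]
 [ 31.  380.  296. ]
 [ 31.1 254.  326. ]
 [ 31.1 252.  298. ]] [32.5 36.5 38.5]
w2 ((506.3670654296875, -247.75637817382812), (38.878440856933594, 64.74468994140625), 27.711021423339844)
[[ 28.  282.  308. ]
 [ 28.2 350.  308. ]
 [ 28.4 350.  310. ]
 [ 28.6 282.  314. ]
 [ 28.8 282.  310. ]
 [ 29.2 350.  314. ]] [31.6 34.7 38.7]
```

```bash
python3 - <<'E'
from h import *
ax=np.array([-.885,-.466,0]);tx=np.array([.466,-.885,0])
for t,tcp,pts in(('w1',[505.7,-245.6,33.3],[(252,288,27),(253,335,27),(380,288,-27)]),('w2',[505.2,-245.2,75.3],[(281,285,15),(281,330,15),(352,285,-15),(272,377,15)])):
    f=load(t);tcp=np.array(tcp)
    print('block z',wdep(f,316,250 if t=='w1' else 232)[2])
    for u,v,h in pts:
        r=rot(f['q'])@fray(f,u,v);o=f['t']-tcp
        k=min([(abs((o+r*s)@ax-0),0) for s in[0]])
        for sg in(1,-1):
            s=(sg*abs(h)-o@ax)/(r@ax)
            if s>0:
                q=o+r*s;print(t,u,v,'toolx',round(q@tx,1),'h',round(q[2],1),'depthpt',(wdep(f,u,v)-tcp).round(1)[2])
E
```

```text
block z 9.65766798936312
w1 252 288 toolx 9.1 h 30.4 depthpt -34.6
w1 253 335 toolx -10.3 h 37.1 depthpt -33.9
w1 380 288 toolx 8.7 h 29.8 depthpt -34.5
block z 244.83007437131124
w2 281 285 toolx 8.9 h 26.8 depthpt -76.1
w2 281 330 toolx -8.5 h 35.2 depthpt 36.1
w2 352 285 toolx 10.3 h 29.8 depthpt 29.1
w2 272 377 toolx -4.7 h 71.2 depthpt 65.3
```

```bash
python3 - <<'E'
from h import *
s=read_state();print(s['position'],s['joints'])
grab('scene','s1');f=load('s1')
vv,uu=np.mgrid[0:480,0:640];K=f['K'];d=f['d']
P=np.stack([(uu-K[0,2])/K[0,0]*d,(vv-K[1,2])/K[1,1]*d,d],-1)@rot(f['q']).T+f['t']
m=(d>0)&(np.hypot(P[...,0]-505,P[...,1]+245)<60)&(P[...,2]>20)&(P[...,2]<300)
z=P[...,2][m];print(m.sum(),np.histogram(z,bins=range(20,300,10)))
mm=m&(P[...,2]<115)
i=np.argsort(P[...,2][mm])[:12];print(np.c_[uu[mm][i],vv[mm][i],P[mm][i].round(0)])
im=cv2.imread('pics/s1.png');u0,v0=int(uu[m].mean()),int(vv[m].mean());print(u0,v0)
x0=max(0,u0-90);y0=max(0,v0-70)
cv2.imwrite('pics/c5.png',cv2.resize(im[y0:y0+190,x0:x0+200],None,fx=3,fy=3));print(x0,y0)
E
```

```text
[ 504.8299945  -245.16804568   74.67813516] [-1.63530026e-01  4.03935333e-01 -3.19181283e-01 -3.68595085e-04
 -8.48365855e-01  6.48971586e-01]
4304 (array([  0,   0,   0,   0,   0,   0,   0,   0,  32,  94, 114,  96, 103,
       285, 177, 235, 223, 240, 377, 155,  67, 189, 304, 320, 334, 615,
        20]), array([ 20,  30,  40,  50,  60,  70,  80,  90, 100, 110, 120, 130, 140,
       150, 160, 170, 180, 190, 200, 210, 220, 230, 240, 250, 260, 270,
       280, 290]))
[[ 186.  319.  492. -254.  103.]
 [ 187.  316.  489. -249.  104.]
 [ 184.  323.  495. -260.  104.]
 [ 188.  313.  487. -245.  104.]
 [ 209.  325.  526. -240.  104.]
 [ 185.  321.  494. -257.  104.]
 [ 185.  320.  493. -256.  105.]
 [ 187.  315.  489. -249.  105.]
 [ 186.  318.  492. -253.  105.]
 [ 208.  327.  529. -244.  106.]
 [ 205.  327.  525. -247.  107.]
 [ 208.  326.  528. -243.  107.]]
182 285
92 215
```

View pics/c5.png

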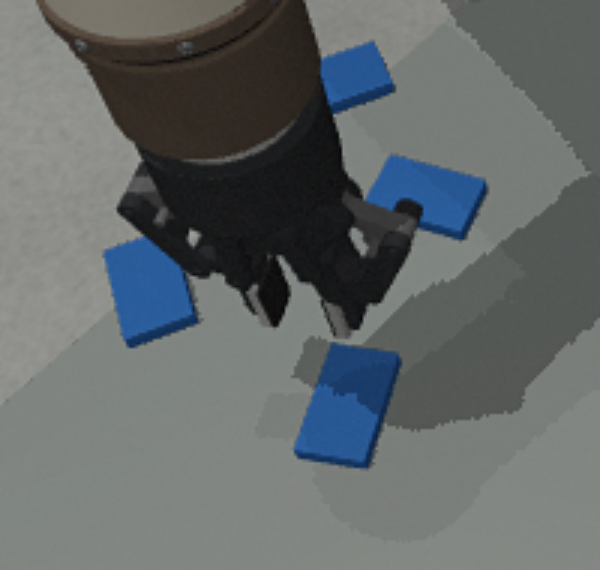

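The fingertips are really about 28 mm above the reported TCP: both the scene depth and the wrist triangulation put them near z=103 while the TCP reads 75. I'll allow for this: opening first, then lowering while watching the force.

```bash
python3 -m creep '{"translation":[[0,0,0],[0,0,0],[0,0,-3],[0,0,-6],[0,0,-8],[0,0,-9],[0,0,-9.3],[0,0,-9.3]],"delta_rot":[[0,0,0],[0,0,0],[0,0,0],[0,0,0],[0,0,0],[0,0,0],[0,0,0],[0,0,0]],"hand":[5.4,5.4,5.4,5.4,5.4,5.4,5.4,5.4]}'
python3 -m creep '{"translation":[[0,0,-0.2],[0,0,-0.4],[0,0,-0.4]],"delta_rot":[[0,0,0],[0,0,0],[0,0,0]],"hand":[5.4,5.4,5.4]}'
python3 - <<'E'
from h import *
grab('wrist','w3')
f=load('w3');s=read_state();print(s['position'],s['contact_force'])
tcp=s['position'];ax=np.array([-.885,-.466,0]);tx=np.array([.466,-.885,0])
im=cv2.imread('pics/w3.png');cv2.imwrite('pics/c6.png',cv2.resize(im[180:400,200:430],None,fx=2.5,fy=2.5))
E
```

```text
clock: 4.5
position: [505.8, -245.5, -17.7]
ee_rot: [0.856, -0.516, 0.0, -0.0]
contact_force: [0.0, -0.0, -0.3]
gripper_width: 54.0
grasp_force: 0.0
clock: 4.88
position: [505.3, -245.3, -22.1]
ee_rot: [0.856, -0.516, 0.0, -0.0]
contact_force: [0.9, 0.8, 0.9]
gripper_width: 53.7
grasp_force: 0.0
[ 505.39291321 -245.33563027  -22.07151654] [-0.49450804  0.07203113 -0.11226079]
```

View pics/c6.png

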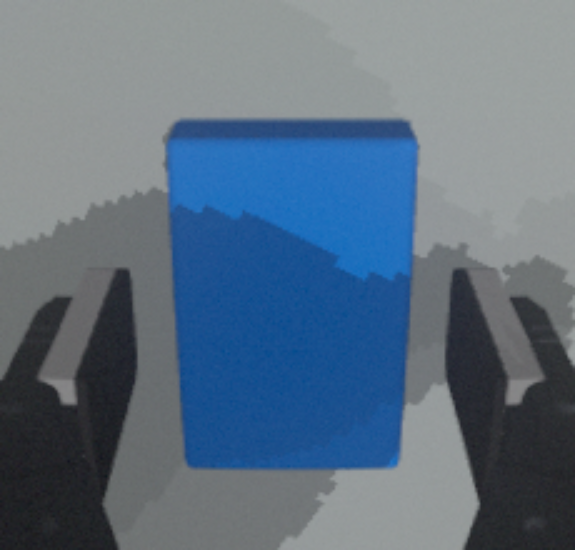

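The wrist crop shows the blank at (290,300) between both pads, at matching height. Now I'll close and lift.

```bash
python3 -m creep '{"translation":[[0,0,0],[0,0,0],[0,0,0],[0,0,0]],"delta_rot":[[0,0,0],[0,0,0],[0,0,0],[0,0,0]],"hand":[3.6,3.6,3.6,3.6]}'
python3 -m creep '{"translation":[[0,0,1],[0,0,3],[0,0,6],[0,0,6],[0,0,6]],"delta_rot":[[0,0,0],[0,0,0],[0,0,0],[0,0,0],[0,0,0]],"hand":[3.6,3.6,3.6,3.6,3.6]}'
python3 - <<'E'
from h import *
grab('wrist','w4');f=load('w4');s=read_state();print(s['position'],s['ee_rot'],s['gripper_width'])
hsv=cv2.cvtColor(f['p'],cv2.COLOR_RGB2HSV);m=((hsv[:,:,0]>100)&(hsv[:,:,0]<125)&(hsv[:,:,1]>150)).astype(np.uint8)
n,l,st,c=cv2.connectedComponentsWithStats(m);i=1+np.argmin(np.linalg.norm(c[1:]-(316,270),axis=1))
ys,xs=np.where(l==i);print(c[i],st[i])
w=np.array([wdep(f,x,y) for x,y in zip(xs,ys)]);print('median z',np.median(w[:,2]))
for zz in (np.median(w[:,2]),66):
    w2=np.array([wonz(f,x,y,zz)[:2] for x,y in zip(xs,ys)],np.float32);print(zz,cv2.minAreaRect(w2))
E
```

```text
clock: 5.42
position: [505.4, -245.4, -21.6]
ee_rot: [0.856, -0.516, 0.0, 0.0]
contact_force: [-1.5, 1.2, 5.4]
gripper_width: 37.6
grasp_force: 59.7
clock: 6.05
position: [504.9, -245.2, 37.5]
ee_rot: [0.856, -0.517, -0.0, -0.0]
contact_force: [0.2, -0.2, -1.0]
gripper_width: 37.2
grasp_force: 60.2
[ 504.56765894 -245.07992193   37.06703416] [ 8.56251897e-01 -5.16557867e-01 -8.01369521e-04  1.27341227e-04] 37.63628404115453
[315.92112342 295.14185127] [  267   228    99   139 12640]
median z 69.38744795434475
69.38744795434475 ((506.12225341796875, -247.25537109375), (39.27107238769531, 66.95265197753906), 27.702234268188477)
66 ((505.2474060058594, -245.59988403320312), (40.237648010253906, 68.60057830810547), 27.702205657958984)
```

```bash
python3 -m creep '{"translation":[[2,3,1],[5,7.5,1],[8,12.5,1],[11,17,1],[12.47,19.33,0.5],[12.47,19.33,0],[12.47,19.33,-0.5],[12.47,19.33,-0.5]],"delta_rot":[[0,0,8],[0,0,18],[0,0,28],[0,0,38],[0,0,48.8],[0,0,48.8],[0,0,48.8],[0,0,48.8]],"hand":[3.6,3.6,3.6,3.6,3.6,3.6,3.6,3.6]}'
python3 - <<'E'
from h import *
for n,t in(('wrist','w5'),('scene','s5'),('top','t5')): grab(n,t)
s=read_state();print(s['position'],s['ee_rot'],s['gripper_width'])
for t in('w5','s5','t5'):
    f=load(t);hsv=cv2.cvtColor(f['p'],cv2.COLOR_RGB2HSV);m=((hsv[:,:,0]>100)&(hsv[:,:,0]<125)&(hsv[:,:,1]>150)).astype(np.uint8)
    n,l,st,c=cv2.connectedComponentsWithStats(m);print(t,[(c[i].round(),st[i]) for i in range(1,n) if st[i,4]>40])
a=cv2.resize(cv2.imread('pics/w5.png')[150:450,180:460],None,fx=2,fy=2)[:600]
b=cv2.imread('pics/s5.png')[200:350,280:400];b=cv2.resize(b,(480,600))[:, :240+0+0] if 0 else cv2.resize(cv2.imread('pics/s5.png')[225:345,290:338],None,fx=5,fy=5)
cv2.imwrite('pics/c7.png',np.hstack([a,b]));print(a.shape,b.shape)
E
```

```text
clock: 7.1
position: [628.7, -53.2, 31.8]
ee_rot: [0.993, -0.118, -0.001, 0.0]
contact_force: [0.3, 0.2, -0.3]
gripper_width: 37.3
grasp_force: 60.2
[629.82127797 -52.90066035  33.05052035] [ 9.93099316e-01 -1.17276337e-01  8.82601129e-05  2.26785161e-05] 37.314748182053506
w5 [(array([316., 297.]), array([  267,   229,    99,   138, 12254], dtype=int32)), (array([445., 435.]), array([ 421,  412,   53,   47, 1066], dtype=int32)), (array([590., 423.]), array([575, 415,  29,  22, 358], dtype=int32))]
s5 [(array([494., 121.]), array([472, 109,  44,  24, 642], dtype=int32)), (array([204., 242.]), array([186, 229,  37,  27, 610], dtype=int32)), (array([234., 280.]), array([213, 267,  41,  28, 729], dtype=int32)), (array([345., 296.]), array([333, 279,  27,  34, 539], dtype=int32)), (array([142., 311.]), array([127, 291,  31,  40, 816], dtype=int32))]
t5 [(array([  9., 197.]), array([  0, 169,  23,  54, 921], dtype=int32)), (array([355., 196.]), array([344, 186,  23,  19, 307], dtype=int32)), (array([393., 291.]), array([379, 273,  30,  38, 690], dtype=int32)), (array([474., 337.]), array([458, 318,  33,  39, 745], dtype=int32)), (array([378., 352.]), array([359, 336,  39,  33, 707], dtype=int32))]
(600, 560, 3) (600, 240, 3)
```

```bash
python3 - <<'E'
from h import *
f=load('w5');th=np.radians(-13.5);X=np.array([np.cos(th),np.sin(th)]);Y=np.array([-X[1],X[0]])
g=cv2.cvtColor(f['p'],cv2.COLOR_RGB2GRAY)
cav=np.array([630,-52.2]);Rm=rot(f['q'])
def proj(p):
    c=Rm.T@(np.array(p)-f['t']);t=np.arccos(c[2]/np.linalg.norm(c));k=t/np.hypot(c[0],c[1]);return f['K'][0,0]*c[0]*k+f['K'][0,2],f['K'][1,1]*c[1]*k+f['K'][1,2]
S=[]
for y in(32.1,-32.1):
    p=cav+X*(57.6-20)+Y*y;u,v=proj([*p,26]);u0,v0=int(u),int(v)
    w=g[v0-14:v0+15,u0-14:u0+15].astype(int);m=w<np.median(w)-35
    ys,xs=np.where(m);cu,cv_=u0-14+xs.mean(),v0-14+ys.mean()
    q=wonz(f,cu,cv_,26)[:2];S.append(q);print('pred',(u,v),'found',cu,cv_,m.sum(),'world',q,'err',q-p)
mid=np.mean(S,0);d=S[0]-S[1];print('x dir',np.degrees(np.arctan2(d[1],d[0]))-90,np.linalg.norm(d),'cavity',mid-37.6*X)
hsv=cv2.cvtColor(f['p'],cv2.COLOR_RGB2HSV);m=((hsv[:,:,0]>100)&(hsv[:,:,0]<125)&(hsv[:,:,1]>150)).astype(np.uint8)
n,l,st,c=cv2.connectedComponentsWithStats(m);i=1+np.argmin(np.linalg.norm(c[1:]-(316,297),axis=1))
# top face only: brighter front face vs top; print column-mean brightness profile
print([int(hsv[v,316,2]) for v in range(226,250)],[int(hsv[v,316,2]) for v in range(355,372)])
ys,xs=np.where(l==i)
w=np.array([wonz(f,x,y,67)[:2] for x,y in zip(xs,ys)]);a=(w-cav)@X;b=(w-cav)@Y
print('block along x',np.percentile(a,[.5,99.5]),'y',np.percentile(b,[.5,50,99.5]))
for v in(270,300,330):
    r=xs[ys==v];print(v,r.min(),r.max(),[((wonz(f,x,v,67)[:2]-cav)@Y).round(1) for x in(r.min(),r.max())])
E
```

```text
pred (np.float64(246.88851049669574), np.float64(199.69319781697055)) found 247.12707182320443 197.21546961325967 181 world [675.21856791 -30.22774338] err [ 1.16386272 -0.46327215]
pred (np.float64(378.3987412909007), np.float64(199.40410329768264)) found 377.3532338308458 197.37313432835822 201 world [660.18225657 -91.88190209] err [1.11474375 0.30871804]
x dir -13.70583094741842 63.46121606416965 cavity [631.13930323 -52.27727705]
[176, 121, 115, 119, 120, 121, 123, 123, 133, 161, 179, 172, 149, 149, 151, 149, 150, 149, 149, 148, 150, 148, 147, 148] [158, 158, 158, 196, 198, 199, 198, 196, 199, 198, 199, 181, 167, 168, 165, 157, 148]
block along x [-29.0802525   34.66562556] y [-20.32756355  -1.49550947  17.17999349]
270 268 364 [np.float64(17.5), np.float64(-20.6)]
300 272 360 [np.float64(16.5), np.float64(-19.6)]
330 273 359 [np.float64(16.9), np.float64(-19.9)]
```

View pics/c7.png

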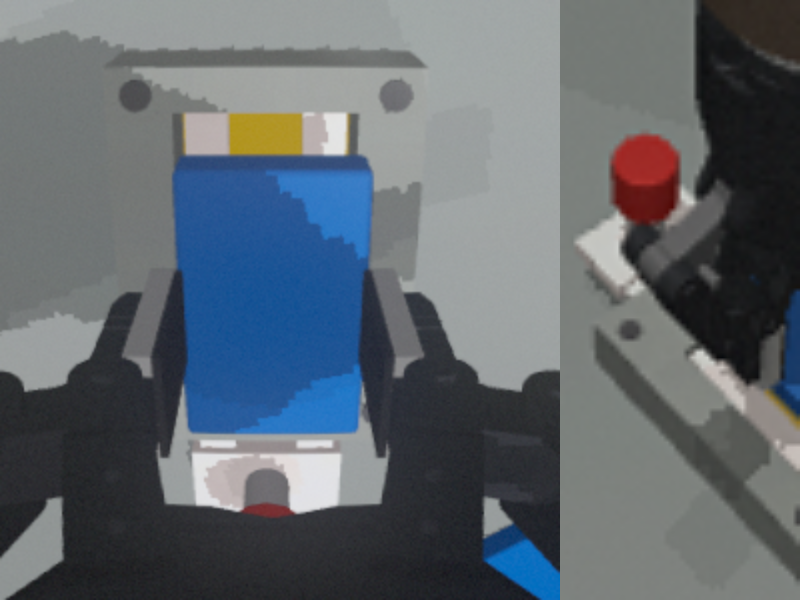

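The crop shows the blank square over the cavity. The screws are at (135,96) and (396,96), the blank's centre column is about 272 and the loader's about 266, so the blank sits 1–2 mm to loader −y. I'll compute the residual and correct it.

```bash
python3 - <<'E'
from h import *
f=load('w5');th=np.radians(-13.6);X=np.array([np.cos(th),np.sin(th)]);Y=np.array([-X[1],X[0]])
cav=np.array([631.1,-52.3]) # in wrist frame
for z in(64.5,67):
    e=[(wonz(f,316,v,z)[:2]-cav)@X for v in(235.5,366.5)];print(z,e,np.mean(e),[((wonz(f,u,v,z)[:2]-cav)@Y) for u,v in((267,240),(366,240),(273,366),(359.5,366))])
s=read_state();print(s['position'])
# prong far ends / cavity far edge row in c7 (266,113)-> full
print((wonz(f,180+266/2,150+113/2,26)[:2]-cav)@X,[((wonz(f,180+c/2,150+125/2,26)[:2]-cav)@Y) for c in(174,358)])
E
```

```text
64.5 [np.float64(30.917645792699318), np.float64(-32.8573097346249)] -0.9698319709627903 [np.float64(17.508788169065234), np.float64(-21.28004368616357), np.float64(18.19484031839556), np.float64(-21.86744957645367)]
67 [np.float64(31.754594983980574), np.float64(-30.85404715275238)] 0.4502739156140976 [np.float64(17.163551250484485), np.float64(-20.915912270041808), np.float64(17.837056910338), np.float64(-21.492575709006083)]
[629.82127797 -52.90066035  33.05052035]
32.87466258821418 [np.float64(22.26827424677286), np.float64(-22.834025238489673)]
```

```bash
python3 -m creep '{"translation":[[-0.11,0.19,0],[-0.11,0.19,-1],[-0.11,0.19,-2],[-0.11,0.19,-2.5],[-0.11,0.19,-2.5]],"delta_rot":[[0,0,0],[0,0,0],[0,0,0],[0,0,0],[0,0,0]],"hand":[3.6,3.6,3.6,3.6,3.6]}'
python3 - <<'E'
from h import *
grab('wrist','w6');f=load('w6');s=read_state();print(s['position'],s['contact_force'])
hsv=cv2.cvtColor(f['p'],cv2.COLOR_RGB2HSV);g=hsv[:,:,2].astype(int)
print('col316',[(v,g[v,316],hsv[v,316,1]) for v in range(214,244,2)])
for v in(215,225,228):print(v,[(u,g[v,u],hsv[v,u,1]) for u in list(range(256,276,2))+list(range(358,378,2))])
E
```

```text
clock: 7.88
position: [628.5, -50.2, 6.9]
ee_rot: [0.993, -0.117, -0.001, 0.0]
contact_force: [-0.1, -0.3, -0.7]
gripper_width: 37.3
grasp_force: 60.2
[628.89395903 -50.15962215   7.4492436 ] [ 0.57759335  1.37304001 -0.62226998]
col316 [(214, np.int64(163), np.uint8(6)), (216, np.int64(164), np.uint8(6)), (218, np.int64(173), np.uint8(130)), (220, np.int64(179), np.uint8(201)), (222, np.int64(178), np.uint8(211)), (224, np.int64(178), np.uint8(205)), (226, np.int64(179), np.uint8(198)), (228, np.int64(115), np.uint8(126)), (230, np.int64(122), np.uint8(153)), (232, np.int64(126), np.uint8(160)), (234, np.int64(135), np.uint8(174)), (236, np.int64(179), np.uint8(197)), (238, np.int64(153), np.uint8(175)), (240, np.int64(152), np.uint8(176)), (242, np.int64(152), np.uint8(181))]
215 [(256, np.int64(125), np.uint8(8)), (258, np.int64(122), np.uint8(6)), (260, np.int64(121), np.uint8(4)), (262, np.int64(124), np.uint8(8)), (264, np.int64(124), np.uint8(4)), (266, np.int64(124), np.uint8(10)), (268, np.int64(122), np.uint8(10)), (270, np.int64(122), np.uint8(6)), (272, np.int64(122), np.
[... 1115 characters left out ...]
int64(122), np.uint8(6)), (258, np.int64(125), np.uint8(10)), (260, np.int64(122), np.uint8(8)), (262, np.int64(126), np.uint8(10)), (264, np.int64(120), np.uint8(9)), (266, np.int64(89), np.uint8(3)), (268, np.int64(88), np.uint8(9)), (270, np.int64(107), np.uint8(110)), (272, np.int64(111), np.uint8(71)), (274, np.int64(129), np.uint8(128)), (358, np.int64(128), np.uint8(118)), (360, np.int64(135), np.uint8(119)), (362, np.int64(184), np.uint8(21)), (364, np.int64(210), np.uint8(4)), (366, np.int64(93), np.uint8(11)), (368, np.int64(93), np.uint8(16)), (370, np.int64(94), np.uint8(11)), (372, np.int64(144), np.uint8(7)), (374, np.int64(167), np.uint8(8)), (376, np.int64(165), np.uint8(5))]
```

The wrist pixels put the cavity edges at columns 265 and 372, and the blank's leading edge at 269.5 to 361.5. That is 1.1 mm too far to loader +y, and x is centred, so I'll correct it and lower.

```bash
python3 -m creep '{"translation":[[-0.03,-0.11,0],[-0.03,-0.11,-0.2],[-0.03,-0.11,-0.4],[-0.03,-0.11,-0.55],[-0.03,-0.11,-0.65],[-0.03,-0.11,-0.65]],"delta_rot":[[0,0,0],[0,0,0],[0,0,0],[0,0,0],[0,0,0],[0,0,0]],"hand":[3.6,3.6,3.6,3.6,3.6,3.6]}'
python3 -m creep '{"translation":[[0,0,-0.06],[0,0,-0.12],[0,0,-0.12]],"delta_rot":[[0,0,0],[0,0,0],[0,0,0]],"hand":[3.6,3.6,3.6]}'
```

```text
clock: 8.68
position: [628.6, -51.3, 1.2]
ee_rot: [0.993, -0.117, -0.0, 0.0]
contact_force: [0.1, 0.6, -0.6]
gripper_width: 37.2
grasp_force: 60.2
clock: 9.05
position: [628.6, -51.2, 0.0]
ee_rot: [0.993, -0.117, -0.0, 0.0]
contact_force: [-0.9, -0.3, -0.1]
gripper_width: 37.5
grasp_force: 60.2
```

```bash
python3 -m creep '{"translation":[[0,0,0],[0,0,0],[0,0,0],[0,0,0],[0,0,1],[0,0,4],[0,0,7],[0,0,7]],"delta_rot":[[0,0,0],[0,0,0],[0,0,0],[0,0,0],[0,0,0],[0,0,0],[0,0,0],[0,0,0]],"hand":[4.3,4.8,5.4,5.4,5.4,5.4,5.4,5.4]}'
python3 - <<'E'
from h import *
grab('wrist','w7');f=load('w7');s=read_state();print(s['position'],s['joints'])
hsv=cv2.cvtColor(f['p'],cv2.COLOR_RGB2HSV);m=((hsv[:,:,0]>100)&(hsv[:,:,0]<125)&(hsv[:,:,1]>150)).astype(np.uint8)
n,l,st,c=cv2.connectedComponentsWithStats(m);i=1+np.argmin(np.linalg.norm(c[1:]-(316,250),axis=1))
ys,xs=np.where(l==i);print(c[i],st[i])
w=np.array([wonz(f,x,y,33)[:2] for x,y in zip(xs,ys)],np.float32);print(cv2.minAreaRect(w))
D=np.array([wdep(f,x,y) for x,y in zip(xs,ys)]);ok=np.abs(D[:,2]-33)<15
A=np.c_[D[ok,:2]-D[ok,:2].mean(0),np.ones(ok.sum())];print('plane',np.linalg.lstsq(A,D[ok,2],rcond=None)[0],ok.mean())
grab('scene','s7');g=load('s7')
E
```

```text
clock: 10.05
position: [631.0, -51.0, 74.0]
ee_rot: [0.993, -0.116, 0.004, -0.001]
contact_force: [-0.1, -0.9, -0.3]
gripper_width: 54.1
grasp_force: 0.0
[629.53790931 -51.057022    72.02424238] [ 1.74842628e-01  5.07779961e-01 -1.44392877e-01 -4.36423261e-05
 -9.15086413e-01  1.16237764e+00]
[317.34101238 246.49161573] [ 285  197   66  101 6381]
((630.52783203125, -52.21906661987305), (38.7617301940918, 64.79100036621094), 76.59182739257812)
plane [-7.37269980e-03 -1.14215998e-03  3.13746716e+01] 0.9945149663062216
```

The blank lies flat on the prongs: its measured top is z≈31–33 with a tilt under 0.5°, aligned at −13.4°. Next is the knob, closing along the pull direction.

```bash
python3 -m creep '{"translation":[[-2,0.5,0],[-4,1,0],[-6,1.5,0],[-8.3,2,0],[-8.3,2,0],[-8.3,2,0],[-8.3,2,0],[-8.3,2,0]],"delta_rot":[[0,0,-10.6],[0,0,-21.2],[0,0,-31.8],[0,0,-42.4],[0,0,-53],[0,0,-63.6],[0,0,-74.2],[0,0,-84.8]],"hand":[5.4,5.4,5.4,5.4,5.4,5.4,5.4,5.4]}'
python3 -m creep '{"translation":[[0,0,0],[0,0,0],[0,0,0]],"delta_rot":[[0,0,-5.2],[0,0,-5.2],[0,0,-5.2]],"hand":[5.4,5.4,5.4]}'
python3 - <<'E'
from h import *
grab('wrist','w8');f=load('w8');s=read_state();print(s['position'],s['ee_rot'],s['joints'])
hsv=cv2.cvtColor(f['p'],cv2.COLOR_RGB2HSV);m=(((hsv[:,:,0]<6)|(hsv[:,:,0]>174))&(hsv[:,:,1]>180)&(hsv[:,:,2]>80)).astype(np.uint8)
n,l,st,c=cv2.connectedComponentsWithStats(m)
for i in range(1,n):
    if st[i,4]>100:
        ys,xs=np.where(l==i);D=np.array([wdep(f,x,y) for x,y in zip(xs,ys)])
        top=D[:,2]>np.percentile(D[:,2],90)-4
        w=np.array([wonz(f,x,y,68)[:2] for x,y in zip(xs[top],ys[top])],np.float32)
        print(c[i],st[i],np.percentile(D[:,2],[5,50,95]),cv2.minEnclosingCircle(w))
E
```

```text
clock: 11.15
position: [544.7, -31.4, 69.1]
ee_rot: [-0.652, 0.758, 0.001, -0.001]
contact_force: [-0.5, -0.2, -0.7]
gripper_width: 54.1
grasp_force: 0.0
clock: 11.52
position: [545.3, -31.3, 69.6]
ee_rot: [-0.62, 0.784, 0.0, -0.001]
contact_force: [-0.4, 0.4, 0.0]
gripper_width: 54.0
grasp_force: 0.0
[545.34978755 -31.29390157  69.72500502] [-6.20280394e-01  7.84380025e-01  2.06006818e-04 -4.08398378e-04] [ 2.39541931e-01  3.88508435e-01 -3.61346726e-01 -4.69837458e-05
 -8.21855348e-01 -4.72105839e-01]
[317.62857143 259.09714286] [300 255  35  11 175] [65.36529654 66.2514888  67.31732939] ((543.408203125, -38.799625396728516), 8.53316593170166)
[314.         286.70748299] [303 276  28  17 147] [65.43779258 66.34144889 67.24075287] ((546.6729736328125, -27.551288604736328), 7.390743255615234)
```

```bash
python3 -m creep '{"translation":[[0,0,-2],[0,0,-4],[0,0,-5],[0,0,-5.1],[0,0,-5.1]],"delta_rot":[[0,0,0],[0,0,0],[0,0,0],[0,0,0],[0,0,0]],"hand":[5.4,5.4,5.4,5.4,5.4]}'
python3 -m creep '{"translation":[[0,0,0],[0,0,0],[0,0,0],[0,0,0],[0,0,0],[0,0,0]],"delta_rot":[[0,0,0],[0,0,0],[0,0,0],[0,0,0],[0,0,0],[0,0,0]],"hand":[3.4,2.8,2.2,2,2,2]}'
```

```text
clock: 12.2
position: [546.2, -31.2, 19.6]
ee_rot: [-0.62, 0.785, -0.0, 0.0]
contact_force: [0.1, 0.0, 0.2]
gripper_width: 53.9
grasp_force: 0.0
clock: 12.95
position: [545.7, -31.2, 19.8]
ee_rot: [-0.62, 0.785, -0.0, 0.0]
contact_force: [-2.1, 0.4, 5.3]
gripper_width: 21.8
grasp_force: 58.5
```

```bash
python3 -m creep '{"translation":[[-0.5,0.12,0],[-1,0.24,0],[-1.5,0.36,0],[-2,0.48,0],[-2.5,0.6,0],[-3,0.72,0],[-3.5,0.84,0],[-4,0.96,0]],"delta_rot":[[0,0,0],[0,0,0],[0,0,0],[0,0,0],[0,0,0],[0,0,0],[0,0,0],[0,0,0]],"hand":[2,2,2,2,2,2,2,2]}'
python3 -m creep '{"translation":[[-0.5,0.12,0],[-1,0.24,0],[-1.5,0.36,0],[-2,0.48,0],[-2.5,0.6,0],[-3,0.72,0],[-3.4,0.82,0],[-3.7,0.89,0]],"delta_rot":[[0,0,0],[0,0,0],[0,0,0],[0,0,0],[0,0,0],[0,0,0],[0,0,0],[0,0,0]],"hand":[2,2,2,2,2,2,2,2]}'
```

```text
clock: 13.95
position: [508.3, -22.0, 19.8]
ee_rot: [-0.62, 0.784, -0.002, 0.002]
contact_force: [6.5, -5.4, -1.2]
gripper_width: 21.8
grasp_force: 58.9
clock: 14.95
position: [471.7, -13.1, 19.8]
ee_rot: [-0.62, 0.784, -0.002, 0.002]
contact_force: [7.6, -8.5, -1.2]
gripper_width: 21.5
grasp_force: 58.8
```

```bash
python3 -m creep '{"translation":[[-0.1,0,0],[-0.2,0,0],[-0.3,0,0],[-0.3,0,0]],"delta_rot":[[0,0,0],[0,0,0],[0,0,0],[0,0,0]],"hand":[2,2,2,2]}'
python3 -m creep '{"translation":[[-0.1,0.02,0],[-0.2,0.04,0],[-0.3,0.06,0],[-0.3,0.06,0]],"delta_rot":[[0,0,0],[0,0,0],[0,0,0],[0,0,0]],"hand":[2,2,2,2]}'
python3 - <<'E'
from h import *
grab('top','t9');grab('scene','s9')
for t in('t9','s9'):
    f=load(t);hsv=cv2.cvtColor(f['p'],cv2.COLOR_RGB2HSV);m=((hsv[:,:,0]>100)&(hsv[:,:,0]<125)&(hsv[:,:,1]>150)).astype(np.uint8)
    n,l,st,c=cv2.connectedComponentsWithStats(m)
    for i in range(1,n):
        ys,xs=np.where(l==i)
        if st[i,4]<30: continue
        D=np.array([dep(f,x,y) for x,y in zip(xs,ys)])
        if abs(np.median(D[:,0])-630)<40 and abs(np.median(D[:,1])+52)<40: print(t,c[i],st[i],np.percentile(D[:,2],[10,50,90]),cv2.minAreaRect(D[:,:2].astype(np.float32)))
E
```

```text
clock: 15.45
position: [469.4, -12.6, 19.9]
ee_rot: [-0.62, 0.784, -0.002, 0.003]
contact_force: [8.6, -5.5, -3.5]
gripper_width: 21.6
grasp_force: 58.8
clock: 15.95
position: [468.1, -12.2, 19.9]
ee_rot: [-0.621, 0.784, -0.003, 0.004]
contact_force: [11.7, -9.4, -6.4]
gripper_width: 21.7
grasp_force: 59.2
t9 [354.58983051 193.82033898] [342 178  26  33 590] [13.42959124 15.75942827 18.10626564] ((532.69677734375, -28.704330444335938), (35.97800064086914, 250.75601196289062), 76.4887466430664)
s9 [336.86569343 304.13722628] [317 287  40  36 685] [14.57850841 16.05809101 17.69510228] ((736.6460571289062, -202.86659240722656), (67.98699951171875, 445.0440673828125), 36.175559997558594)
```

The blank has dropped: its top is at z≈16 in both views, and the stop force rose at 80 mm of travel. Easing the gate home now.

```bash
python3 -m creep '{"translation":[[0.3,-0.1,0],[0.7,-0.2,0],[1.1,-0.3,0],[1.5,-0.4,0],[1.9,-0.5,0],[2.3,-0.6,0],[2.7,-0.7,0],[3.1,-0.8,0]],"delta_rot":[[0,0,0],[0,0,0],[0,0,0],[0,0,0],[0,0,0],[0,0,0],[0,0,0],[0,0,0]],"hand":[2,2,2,2,2,2,2,2]}'
python3 -m creep '{"translation":[[0.4,-0.1,0],[0.8,-0.2,0],[1.2,-0.3,0],[1.6,-0.4,0],[2,-0.5,0],[2.4,-0.6,0],[2.8,-0.7,0],[3.2,-0.8,0]],"delta_rot":[[0,0,0],[0,0,0],[0,0,0],[0,0,0],[0,0,0],[0,0,0],[0,0,0],[0,0,0]],"hand":[2,2,2,2,2,2,2,2]}'
python3 -m creep '{"translation":[[0.3,-0.05,0],[0.6,-0.1,0],[0.9,-0.16,0],[1.2,-0.22,0],[1.5,-0.26,0],[1.7,-0.28,0],[1.8,-0.3,0],[1.8,-0.3,0]],"delta_rot":[[0,0,0],[0,0,0],[0,0,0],[0,0,0],[0,0,0],[0,0,0],[0,0,0],[0,0,0]],"hand":[2,2,2,2,2,2,2,2]}'
```

```text
clock: 17.05
position: [497.7, -19.4, 19.9]
ee_rot: [-0.62, 0.784, -0.002, 0.004]
contact_force: [6.2, -0.7, -2.6]
gripper_width: 22.1
grasp_force: 59.7
clock: 18.05
position: [529.3, -27.1, 19.9]
ee_rot: [-0.62, 0.784, -0.002, 0.003]
contact_force: [4.9, 2.3, -1.4]
gripper_width: 21.9
grasp_force: 59.8
clock: 19.05
position: [544.8, -30.9, 19.8]
ee_rot: [-0.62, 0.785, -0.001, 0.001]
contact_force: [3.9, 2.2, 5.4]
gripper_width: 22.0
grasp_force: 60.4
```

```bash
python3 -m creep '{"translation":[[0.05,0,0],[0.1,-0.02,0],[0.15,-0.04,0],[0.2,-0.05,0],[0.2,-0.05,0]],"delta_rot":[[0,0,0],[0,0,0],[0,0,0],[0,0,0],[0,0,0]],"hand":[2,2,2,2,2]}'
python3 -m creep '{"translation":[[0.05,0,0],[0.1,-0.02,0],[0.1,-0.02,0]],"delta_rot":[[0,0,0],[0,0,0],[0,0,0]],"hand":[2,2,2]}'
```

```text
clock: 19.68
position: [545.6, -31.2, 19.8]
ee_rot: [-0.62, 0.785, 0.0, 0.0]
contact_force: [2.1, 3.8, 7.4]
gripper_width: 21.8
grasp_force: 60.7
clock: 20.05
position: [545.6, -31.2, 19.8]
ee_rot: [-0.62, 0.785, 0.001, -0.0]
contact_force: [-0.8, 5.4, 10.0]
gripper_width: 21.6
grasp_force: 61.0
```

The gate is home: the position no longer changes and the pull force has vanished. Releasing and retreating.

```bash
python3 -m creep '{"translation":[[0,0,0],[0,0,0],[0,0,0],[0,0,0],[0,0,2],[0,0,5],[0,0,9],[0,0,12]],"delta_rot":[[0,0,0],[0,0,0],[0,0,0],[0,0,0],[0,0,0],[0,0,0],[0,0,0],[0,0,0]],"hand":[2.6,3.4,4.4,5.4,5.4,5.4,5.4,5.4]}'
python3 -m creep '{"translation":[[-2,-5,2],[-4,-10,3],[-6,-15,3],[-8,-20,3],[-8,-24,3],[-8,-24,3],[-8,-24,3]],"delta_rot":[[0,0,0],[0,0,0],[0,0,0],[0,0,0],[0,0,0],[0,0,0],[0,0,0]],"hand":[5.4,5.4,5.4,5.4,5.4,5.4,5.4]}'
python3 - <<'E'
from h import *
grab('top','t10');grab('scene','s10')
for t,h in(('t0',0),('t10',1),('s0',0),('s10',1)):
    f=load(t);hsv=cv2.cvtColor(f['p'],cv2.COLOR_RGB2HSV);H,S,V=[hsv[:,:,i].astype(int) for i in range(3)]
    for nm,m in(('blue',(H>100)&(H<125)&(S>150)),('red',((H<6)|(H>174))&(S>180)&(V>90))):
        n,l,st,c=cv2.connectedComponentsWithStats(m.astype(np.uint8))
        for i in range(1,n):
            if st[i,4]<30: continue
            ys,xs=np.where(l==i);D=np.array([dep(f,x,y) for x,y in zip(xs,ys)])
            e=np.median(D,0)
            A=np.c_[D[:,:2]-e[:2],np.ones(len(D))]
            if nm=='red' or np.hypot(e[0]-630,e[1]+52)<40: print(t,nm,c[i].round(1),st[i,4],e.round(1),'tilt',np.linalg.lstsq(A,D[:,2],rcond=None)[0].round(3)[:2])
a=load('t0')['p'].astype(int);b=load('t10')['p'].astype(int)
for nm,(r,c) in dict(timer=(148,183),white=(277,187),bottle=(151,461)).items():print(nm,np.abs(a-b)[r-25:r+25,c-25:c+25].mean())
cv2.imwrite('pics/c8.png',cv2.resize(cv2.imread('pics/s10.png')[235:345,285:385],None,fx=5,fy=5,interpolation=cv2.INTER_CUBIC))
print(read_state()['position'],read_state()['contact_force'])
E
```

```text
clock: 21.05
position: [546.6, -31.9, 140.6]
ee_rot: [-0.62, 0.785, -0.0, 0.0]
contact_force: [-0.3, -0.1, -0.2]
gripper_width: 54.1
grasp_force: 0.0
clock: 21.92
position: [466.1, -271.6, 168.7]
ee_rot: [-0.62, 0.785, 0.001, -0.0]
contact_force: [-0.3, 1.6, -0.9]
gripper_width: 53.8
grasp_force: 0.0
t0 red [344.9 232.7] 100 [545.3 -31.5  67.7] tilt [-6.069 -0.231]
t10 blue [354.5 193.7] 234 [626.3 -50.5  15.6] tilt [-2.433 -2.091]
t10 red [345.2 232.7] 95 [545.1 -31.6  68. ] tilt [-0.041 -0.032]
s0 red [306.3 259.2] 139 [548.5 -36.9  67.4] tilt [ 0.984 -0.87 ]
s10 blue [337.5 303.9] 291 [628.4 -50.6  16.3] tilt [-0.378 -2.034]
s10 red [306.8 259.3] 147 [549.5 -36.3  67.6] tilt [ 0.671 -1.114]
timer 0.9777333333333333
white 0.7861333333333334
bottle 1.3132
[ 466.59182589 -270.97160105  168.99361399] [-0.39166305 -0.09715105  0.28423997]
```

```bash
python3 - <<'E'
from h import *
for t in('t9','s9','s10'):
    f=load(t);hsv=cv2.cvtColor(f['p'],cv2.COLOR_RGB2HSV);m=((hsv[:,:,0]>100)&(hsv[:,:,0]<125)&(hsv[:,:,1]>150))
    ys,xs=np.where(m);D=np.array([dep(f,x,y) for x,y in zip(xs,ys)])
    k=(np.hypot(D[:,0]-629,D[:,1]+52)<42)&(np.abs(D[:,2]-16)<8);D=D[k];A=np.c_[D[:,:2]-D[:,:2].mean(0),np.ones(len(D))]
    x,res,*_=np.linalg.lstsq(A,D[:,2],rcond=None);print(t,len(D),x.round(3),np.std(D[:,2]-A@x).round(2))
E
```

```text
t9 586 [-6.0000e-03 -2.0000e-03  1.5753e+01] 1.82
s9 682 [-6.0000e-03 -5.0000e-03  1.6072e+01] 1.24
s10 290 [-1.2000e-02 -1.9000e-02  1.6284e+01] 1.24
```

Blank flat at z≈16, knob home and bystanders unmoved, so I'm handing in.

```bash
python3 -c "
from bench import *
print(job_done())"
```

```text
the job is handed in; nothing more can be done
None
```

The job is handed in at about 22 s: the blue blank lies flat on the tray floor, the gate was eased fully home and released, and the white blank, timer and bottle have not moved; the first grip closed above the blank, so I took it again lower.

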